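# Bring out the ball dish and turn it crosswise

## Task

Pull the drawer of the small wooden box out to its stop, take the dish in it by the handle bar over its top and lift it straight up until its underside is well clear above the top of the box. Then, up in the air, turn it smoothly a quarter turn (either way) until the handle bar runs parallel to the drawer front, keeping the dish level and the loose wooden ball inside the ring line in its middle. Finish while still holding the dish up there, steady and crosswise, with the drawer left open; leave the honey jar, salt shaker, jug and canister standing where they are.

Things in the scene. Friction and masses are not known exactly. Their poses are not given: they have to be found in the camera images.
- drawer_box: Fixed light wood box with one drawer, at the right of the worktop facing left, 220 deep (x) x 280 wide (y) x 112 mm high. Origin: centre of its underside; its x axis points into the box (the drawer slides out along -x), y along the drawer front, z up. The box's front edge lies at x = -110 mm, the 15 mm front panel before it. Wall cupboards hang beyond world x = 0.57, above z = 0.45.
- drawer (a joint): How far the drawer is pulled out, m: 0 shut, 0.150 at its stop; may start up to 20 mm open. It slides with 1.5 N of friction and some damping and stays where left. Inside 242 mm wide; its floor is 18 mm, its side and back walls 57 mm, its front panel 106 mm above the worktop. Shut, it hides the dish under the box's top.
- drawer_handle (a point): Middle of the drawer's round horizontal steel bar handle: 10 mm thick, 110 mm long along the box's y, its centre line 40 mm before the front panel (35 mm of room between), 85 mm above the worktop, 27 mm below the box's top. Posts join it to the front 50 mm either side of the middle. Axes are the box's.
- dish: Loose round white dish, 110 mm across, 0.25 kg, on the drawer floor, bar within 12 degrees of the way the drawer slides. Origin: centre of its underside; z up; x along its handle bar. Inside a shallow cone (10 degrees), lowest in the middle, 6 mm above its underside; rim 19 mm high; a dark ring line of 25 mm radius round the middle. It rides out with the drawer by friction and may shift a few mm.
- dish_grip (a point): Middle of the dish's straight wooden handle bar, 68 mm above the dish's underside, over its centre (of mass too). Bar 12 mm wide (y), 10 mm tall, 112 mm long (x), on an upright at each end: 100 mm free between them. 26 mm from the bar's underside down to the ball's top. Axes are the dish's.
- ball_center (a point): Centre of the loose wooden ball, 30 mm diameter, 20 g, lying in the lowest point of the dish (its centre 21 mm above the dish's underside). It rolls if the dish is jerked or tilted.
- honey_jar: Bystander: jar 65 mm across, 100 mm tall, red cap; origin under its centre.
- salt_shaker: Bystander: shaker 44 mm across, 90 mm tall; origin under its centre.
- spotted_jug: Bystander: spotted jug 81x106x140 mm; origin under its centre.
- tea_canister: Bystander: white canister 107 mm across, 150 mm tall, standing on the rear of the drawer box; origin under its centre.

How it is judged:
By the outcome, as a careful person would: the job done as asked, in the order asked, and still so for the second after the job is handed in, while the arm keeps its last pose, push and grip.
It also fails if it takes over 58 s, if anything falls off the work surface, if the arm or the gripper's body presses on something with over 40 N, if the wrist force passes 120 N, or if a joint passes its speed limit or range.

## Robot

A 7-joint arm with a two-finger parallel gripper is mounted at the origin on a cart in front of the work surface, level with it; the furniture and walls round the work are solid. World frame = base frame: x ahead of the robot, y to its left, z up, the work surface at z = 0. Lengths are in m, angles in rad, forces in N, time in s.
With the tool pointing down it reaches from about 0.425 to 0.925 m from the base axis. Payload 6.8 kg.
Tool frame: the origin (TCP) lies at the very end of the fingers, on their centre line; the grasp point (between the pads) lies 19 mm behind it; z points along the fingers, y is the line along which they close (so a half turn about z gives the same grasp; the last joint's range is limited). The gripper opens to 85 mm and grips with 20 to 120 N. Pads are 22 mm wide; open, the fingers measure 114 mm over their backs; the gripper's body (76 mm by 85 mm) begins 54 mm behind the grasp point. The pads swing forward as they close: fully open they stand 13 mm farther back than shut.
Start: joints at [1.205, 0.477, 0.022, 1.555, -0.011, 1.109, -0.083], TCP at [0.172, -0.653, 0.231] pointing down, gripper open.
Joint ranges: [-2.96, 2.96], [-0.34, 2.1], [-1.41, 1.46], [0.24, 2.44], [-1.37, 4.51], [0.17, 1.92], [-2.96, 2.96]. Speed limits (rad/s): [2.39, 2.39, 3.14, 3.14, 3.14, 3.14, 3.14].

## Interface

Orientations are given as a unit quaternion [w, x, y, z].
In Python, from station import readout, viewer, bot gives the robot as it stands. The module is installed in compiled form; this text tells all that it offers.
- The arm moves only by the shell command python3 -m handwheel 'ROWS' [FORCE]. ROWS is JSON, a list of rows, each a list of 3 entries, a list of its own where there are three numbers: the shift along the tool's x, y, z in mm, then the turn, a rotation vector about the tool's x, y, z in degrees, then the gripper command: -1 is fully open, 1 is shut, values between are in proportion. In form: [[[x, y, z], [ax, ay, az], grip], ...]. A call has 1 to 20 rows; each row is the pose to reach, as a shift and turn from the pose commanded when the call began, along the tool's axes at that moment; what a row does not reach only later rows make up. A row lasts 1/12 s, in which the tool goes at most 41.7 mm and 7.16 degrees, less where a joint would pass 70% of its speed; a pose out of reach is approached as far as the arm can. A call with a gripper value outside its range is refused whole. The fingers move at their own pace and stop on an object; FORCE is the grip in N (left out, the last holds). Time passes only in rows, so rows that repeat a pose let the fingers close. It gives the time, the measured TCP pose, the force and the opening at its end, in the units of the state.
- readout.get_obs(): the state, without advancing time (a new reading comes with each control period).
- viewer.read_camera(name): name is "scene" or "top" or "wrist"; returns a dict with "frame" (480x640x3 uint8, red, green, blue), "fx", "fy", "cx", "cy" (pixels), "rvec" (rotation vector, rad) and "tvec" (3), from world to camera coordinates, as OpenCV has them; the wrist camera has in their place "tool_from_camera" (4x4, takes a point from camera to tool coordinates, whose origin is the TCP and whose axes are the flange's). Camera axes: x right, y down, z forward; pixel columns grow to the right and rows downward; lengths in m; the calibration is good to about 2 mm. A picture is of the moment at which its call begins: read the wrist's pose just before it. There is no depth.
- bot.hand_in(): hands the job in, once; it reports no verdict.
Trained networks look in a picture, given as the dict that the camera call returned (one of the last four; its "shot" number tells which), for a name from the list of things; names that differ only in an ending like _2 or _b are one class to them, and where a whole thing is asked for, a point or a joint stands for the part that bears it (a point fixed in the world has none). Each returns a list of dicts, best first, with "score" (0 to 1); they miss things now and then, are a little off and sometimes report something else, mostly with a low value. They report only what shows in the picture. A call takes as long as a camera call.
- viewer.search_frame(picture, target): "rect" ([centre column, centre row, width, height] in pixels, round what is visible of it).
- viewer.outline_of(picture, target): "mask" (480x640 bool, what is visible of it) and "rect" ([centre column, centre row, width, height] in pixels, round what is visible of it).
The state is a dict: "t": time; "q": joint angles; "joint_vel": joint speeds; "joint_torque": joint torques, N m; "eef_pos": TCP position; "tool_rot": TCP orientation; "contact_force": force on the tool from outside, world axes, zero at the start; "torque": the same for the moment, N m; "gripper_width": opening from 0.0 (shut) to 1.0 (fully open).
Only numpy, scipy, OpenCV 4.12 (cv2) and the standard library are available. Lean on these libraries where they do the work, as an engineer would, in place of code of your own. Each camera call takes 0.05 s, during which the arm holds its last target. There are 200 camera calls.

## Working session

There is one attempt and no reset: what is moved stays moved. The work goes in short steps, Python scripts to look and compute and a shell command to move; the robot and the scene stay as the last step left them, time stands still between calls to the robot, and variables do not carry over. Pictures are saved under pics/ and viewed, on a budget of 10 in all, crops included, one or two more only if the job needs it, and the job is handed in when it is done.

```bash
mkdir -p pics; python3 - <<'E'
from station import readout, viewer
import cv2,numpy as np
o=readout.get_obs()
for k in o: print(k,np.round(o[k],3))
ims=[]
for n in("scene","top"):
    p=viewer.read_camera(n)
    print(n,{k:np.round(p[k],4).tolist() for k in p if k not in("frame",)})
    for t in("drawer_box","drawer_handle","dish","honey_jar","salt_shaker","spotted_jug","tea_canister"):
        r=viewer.search_frame(p,t)
        print(t,[(np.round(d["rect"],1).tolist(),round(d["score"],2)) for d in r[:2]])
    cv2.imwrite(f"pics/{n}0.png",p["frame"][:,:,::-1])
E
```

```text
t 0.0
q [ 1.205  0.478  0.022  1.556 -0.012  1.109 -0.083]
joint_vel [ 0.001  0.    -0.     0.    -0.     0.001  0.001]
joint_torque [ 0.0000e+00 -5.9645e+01  1.6080e+00 -2.8119e+01  1.3000e-02  9.0000e-03
 -0.0000e+00]
eef_pos [ 0.172 -0.652  0.23 ]
tool_rot [-0.001  0.992  0.129 -0.   ]
contact_force [0.173 0.03  1.179]
torque [ 0.011 -0.011 -0.009]
gripper_width 1.0
scene {'fx': 435.556, 'fy': 435.556, 'cx': 324.2531, 'cy': 231.6179, 'rvec': [1.3075, -2.2776, 0.9272], 'tvec': [0.2697, 0.4564, 0.692], 'shot': 1}
drawer_box [([405.4, 256.1, 160.8, 142.0], 0.7)]
drawer_handle [([364.8, 274.4, 84.6, 114.1], 0.82), ([381.6, 273.2, 23.0, 29.2], 0.58)]
dish [([366.1, 272.7, 81.5, 111.4], 0.74), ([384.4, 273.9, 26.4, 31.3], 0.65)]
honey_jar [([222.6, 263.9, 39.9, 47.9], 0.8)]
salt_shaker [([314.6, 221.3, 17.9, 33.4], 0.71)]
spotted_jug [([206.6, 318.9, 45.9, 66.9], 0.85)]
tea_canister [([421.3, 192.0, 62.6, 70.4], 0.57)]
top {'fx': 467.8776, 'fy': 467.8776, 'cx': 324.753, 'cy': 246.7025, 'rvec': [2.1529, -2.1194, 0.1195], 'tvec': [-0.0376, 0.5733, 0.9995], 'shot': 2}
drawer_box [([389.9, 284.9, 145.8, 137.7], 0.86), ([335.2, 285.6, 33.2, 133.1], 0.68)]
drawer_handle [([334.7, 285.1, 30.8, 136.4], 0.8)]
dish []
honey_jar [([388.9, 284.5, 143.6, 137.3], 0.43)]
salt_shaker [([337.6, 200.6, 17.9, 24.1], 0.64)]
spotted_jug [([184.5, 264.5, 46.6, 41.7], 0.75)]
tea_canister [([439.9, 258.4, 67.9, 61.7], 0.95)]
```

View pics/scene0.png

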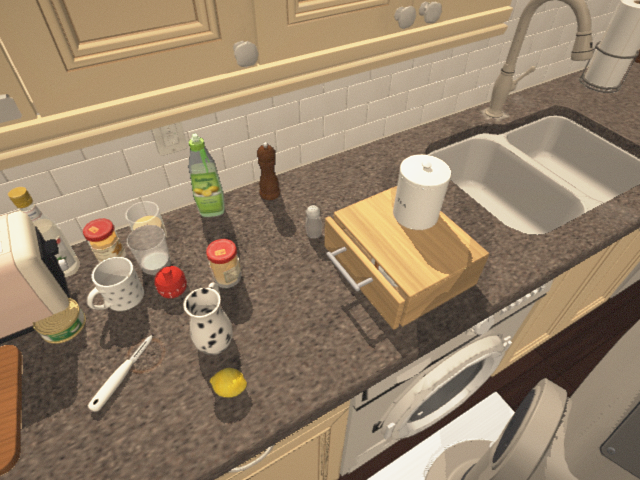

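View pics/top0.png

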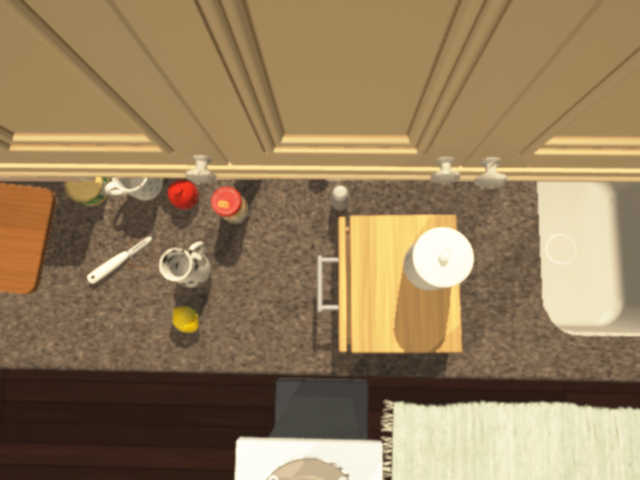

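The scene and top pictures show the box at right, facing left. The handle bar is at about (320,258)–(320,310) in the top picture, and the box top's corners are at about (350,215), (457,214), (461,352) and (351,352). The drawer is slightly open.

```bash
cat > h.py <<'E'
import numpy as np,cv2
from scipy.spatial.transform import Rotation as R
def cam(p): return np.array([[p["fx"],0,p["cx"]],[0,p["fy"],p["cy"]],[0,0,1]]),R.from_rotvec(p["rvec"]).as_matrix(),np.array(p["tvec"])
def back(p,uv,z):
    K,Rm,t=cam(p); d=Rm.T@np.linalg.solve(K,[*uv,1]); c=-Rm.T@t
    return c+d*(z-c[2])/d[2]
def proj(p,X):
    return cv2.projectPoints(np.array(X,float).reshape(-1,3),np.array(p["rvec"],float),np.array(p["tvec"],float),cam(p)[0],None)[0][:,0]
E
python3 - <<'E'
from station import viewer
from h import *
p=viewer.read_camera("top");s=viewer.read_camera("scene")
for n,uv,z in [("fl",(350,215),.112),("bl",(457,214),.112),("br",(461,352),.112),("fr",(351,352),.112),("h1",(320,258),.085),("h2",(320,310),.085),("pf1",(338,217),.106),("pf2",(338,352),.106),("can",(440,258),.26),("salt",(340,190),.09)]:
    print(n,np.round(back(p,uv,z),4))
print("scene h", np.round(back(s,(331,252),.085),4),np.round(back(s,(355,288),.085),4))
a=cv2.resize(p["frame"][200:365,305:470],(600,600),interpolation=cv2.INTER_CUBIC)
cv2.imwrite("pics/topc.png",a[:,:,::-1])
E
```

```text
fl [ 0.631  -0.0821  0.112 ]
bl [ 0.6358 -0.3033  0.112 ]
br [ 0.3563 -0.3051  0.112 ]
fr [ 0.352  -0.0869  0.112 ]
h1 [ 0.5432 -0.0203  0.085 ]
h2 [ 0.4342 -0.0224  0.085 ]
pf1 [ 0.6277 -0.0572  0.106 ]
pf2 [ 0.351 -0.061  0.106]
can [ 0.526  -0.2346  0.26  ]
salt [ 0.6901 -0.0607  0.09  ]
scene h [ 0.5468 -0.0264  0.085 ] [ 0.4385 -0.0183  0.085 ]
```

View pics/topc.png

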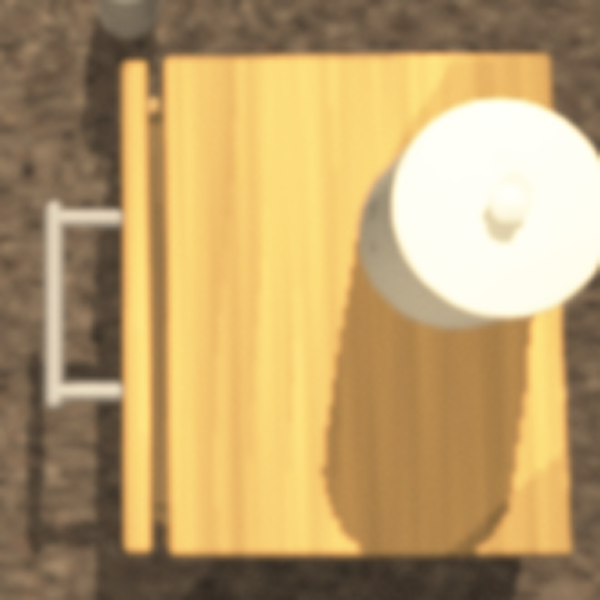

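```bash
python3 -m handwheel '[[[0,0,-50],[0,0,0],0.3],[[0,0,-90],[0,0,0],0.3],[[30,-30,-90],[0,0,0],0.3],[[58,-65,-90],[0,0,3],0.3],[[86,-97,-90],[0,0,5],0.3],[[114,-129,-90],[0,0,7],0.3],[[142,-160,-90],[0,0,9],0.3],[[170,-192,-90],[0,0,11],0.3],[[198,-224,-90],[0,0,13.8],0.3],[[226,-255,-90],[0,0,13.8],0.3],[[254,-287,-90],[0,0,13.8],0.3],[[282,-319,-90],[0,0,13.8],0.3],[[310,-350,-90],[0,0,13.8],0.3],[[338,-382,-90],[0,0,13.8],0.3],[[366,-414,-90],[0,0,13.8],0.3],[[394,-445,-90],[0,0,13.8],0.3],[[422,-477,-90],[0,0,13.8],0.3],[[445,-503,-90],[0,0,13.8],0.3],[[468,-529,-90],[0,0,13.8],0.3],[[468,-529,-90],[0,0,13.8],0.3]]'
cat >> h.py <<'E'
def delta(o,pos,yaw):  # shift mm / rotvec deg in tool axes to go to world pos with tool down, tool x at yaw deg
    Rc=R.from_quat(np.roll(o["tool_rot"],-1)); Rt=R.from_euler("z",yaw,degrees=True)*R.from_euler("x",180,degrees=True)
    return np.round(Rc.inv().apply(np.array(pos)-o["eef_pos"])*1000,1).tolist(),np.round((Rc.inv()*Rt).as_rotvec(degrees=True),2).tolist()
def cart(o): # tool x yaw, tilt
    M=R.from_quat(np.roll(o["tool_rot"],-1)).as_matrix(); return round(float(np.degrees(np.arctan2(M[1,0],M[0,0]))),2),round(float(np.degrees(np.arccos(-M[2,2]))),2)
E
python3 - <<'E'
from station import viewer,readout
from h import *
o=readout.get_obs();print(o["t"],o["eef_pos"],cart(o),np.round(o["q"],2),o["gripper_width"],np.round(o["contact_force"],1))
w=viewer.read_camera("wrist");print(np.round(w["tool_from_camera"],3).tolist())
cv2.imwrite("pics/w1.png",w["frame"][:,:,::-1])
M=R.from_quat(np.roll(o["tool_rot"],-1)).as_matrix();T=np.array(w["tool_from_camera"]);K=np.array([[w["fx"],0,w["cx"]],[0,w["fy"],w["cy"]],[0,0,1]])
np.savez("w1.npz",M=M,T=T,K=K,e=o["eef_pos"])
print(delta(o,[.490,-.0215,.066],1.0))
E
```

```text
t: 2.57
eef_pos: [0.4922, -0.0132, 0.322]
tool_rot: [-0.002, 1.0, 0.014, 0.001]
contact_force: [-0.1, 0.9, -0.0]
gripper_width: 0.347
2.5667 [ 0.49215572 -0.01318516  0.32200191] (1.6, 0.29) [ 0.37  0.13 -0.51  1.84  0.06  1.19 -1.7 ] 0.3472315029962237 [-0.1  0.9 -0. ]
[[-0.0, -0.954, -0.301, 0.078], [1.0, -0.0, 0.001, -0.0], [-0.001, -0.301, 0.954, -0.142], [0.0, 0.0, 0.0, 1.0]]
([-3.1, 9.3, 256.0], [-0.23, -0.17, 0.6])
```

View pics/w1.png

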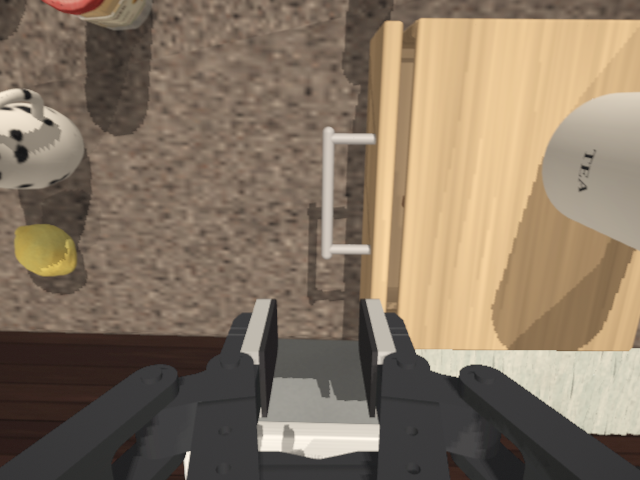

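The wrist picture shows the handle bar running from (328,130) to (327,257), just ahead of the fingers, with the box's front edge at about column 415.

```bash
cat >> h.py <<'E'
def wback(z,uv,h):
    c=z["M"]@z["T"][:3,3]+z["e"]; d=z["M"]@z["T"][:3,:3]@np.linalg.solve(z["K"],[*uv,1]); return c+d*(h-c[2])/d[2]
E
python3 - <<'E'
from station import readout
from h import *
z=np.load("w1.npz");a=wback(z,(328,130),.085);b=wback(z,(327,257),.085);m=(a+b)/2
print(a,b,m,np.degrees(np.arctan2(*(a-b)[1::-1])))
print(wback(z,(420,20),.112),wback(z,(403,349),.112))
o=readout.get_obs();print(o["eef_pos"],delta(o,[m[0],m[1],.066],1.0))
E
```

```text
[ 0.54728596 -0.01951659  0.085     ] [ 0.43236125 -0.02260055  0.085     ] [ 0.4898236  -0.02105857  0.085     ] 1.5371394903649334
[ 0.62947434 -0.08393373  0.112     ] [ 0.35360412 -0.09532014  0.112     ]
[ 0.49091363 -0.01721981  0.32157212] ([-1.5, 4.3, 255.6], [-0.1, -0.06, 0.44])
```

```bash
python3 -m handwheel '[[[0,0,40],[0,0,0],0.3],[[0,0,80],[0,0,0],0.3],[[0,0,120],[0,0,0],0.3],[[0,0,150],[0,0,0],0.3],[[0,0,180],[0,0,0],0.3],[[0,0,205],[0,0,0],0.3],[[0,0,225],[0,0,0],0.3],[[0,0,240],[0,0,0],0.3],[[0,0,250],[0,0,0],0.3],[[0,0,255],[0,0,0],0.3],[[0,0,255],[0,0,0],0.3],[[0,0,255],[0,0,0],0.3]]'
python3 - <<'E'
from station import readout
from h import *
o=readout.get_obs();print(o["eef_pos"],cart(o),delta(o,[.490,-.0212,.066],1.0),o["contact_force"])
E
```

```text
t: 3.62
eef_pos: [0.4902, -0.0222, 0.0669]
tool_rot: [0.0, 1.0, 0.008, 0.0]
contact_force: [-0.7, 0.8, -0.3]
gripper_width: 0.346
[ 0.49020474 -0.02224248  0.06687367] (0.94, 0.05) ([-0.2, -1.0, 0.9], [0.02, -0.05, -0.06]) [-0.74542237  0.79707569 -0.2876156 ]
```

```bash
python3 -m handwheel '[[[0,0,0],[0,0,0],1],[[0,0,0],[0,0,0],1],[[0,0,0],[0,0,0],1],[[0,0,0],[0,0,0],1],[[0,0,0],[0,0,0],1],[[0,0,0],[0,0,0],1],[[0,-2,0],[0,0,0],1],[[0,-5,0],[0,0,0],1],[[0,-10,0],[0,0,0],1],[[0,-17,0],[0,0,0],1],[[0,-25,0],[0,0,0],1],[[0,-33,0],[0,0,0],1],[[0,-41,0],[0,0,0],1],[[0,-49,0],[0,0,0],1],[[0,-57,0],[0,0,0],1],[[0,-65,0],[0,0,0],1],[[0,-72,0],[0,0,0],1],[[0,-77,0],[0,0,0],1],[[0,-80,0],[0,0,0],1],[[0,-80,0],[0,0,0],1]]' 40
python3 - <<'E'
from station import readout
from h import *
o=readout.get_obs();print(o["eef_pos"],cart(o),o["contact_force"],o["torque"])
E
```

```text
t: 5.28
eef_pos: [0.4891, 0.059, 0.0673]
tool_rot: [-0.0, 1.0, 0.009, 0.001]
contact_force: [-3.1, 1.1, 7.5]
gripper_width: 0.096
[0.48905161 0.05900918 0.06733161] (1.02, 0.1) [-3.1073986   1.08267391  7.48309797] [0.23760865 0.41594133 0.04274087]
```

```bash
python3 -m handwheel '[[[0,-2,0],[0,0,0],1],[[0,-5,0],[0,0,0],1],[[0,-9,0],[0,0,0],1],[[0,-14,0],[0,0,0],1],[[0,-20,0],[0,0,0],1],[[0,-26,0],[0,0,0],1],[[0,-32,0],[0,0,0],1],[[0,-38,0],[0,0,0],1],[[0,-43,0],[0,0,0],1],[[0,-47,0],[0,0,0],1],[[0,-50,0],[0,0,0],1],[[0,-52,0],[0,0,0],1],[[0,-54,0],[0,0,0],1],[[0,-56,0],[0,0,0],1],[[0,-58,0],[0,0,0],1],[[0,-58,0],[0,0,0],1]]'
python3 - <<'E'
from station import readout
from h import *
o=readout.get_obs();print(o["eef_pos"],cart(o),o["contact_force"],o["torque"])
E
```

```text
t: 6.62
eef_pos: [0.4879, 0.1164, 0.0674]
tool_rot: [0.0, 1.0, 0.009, 0.001]
contact_force: [-2.3, -1.5, 7.8]
gripper_width: 0.099
[0.48790958 0.11642004 0.06735337] (0.99, 0.08) [-2.27902954 -1.50170574  7.83416476] [-0.04282713  0.44574659  0.01129911]
```

Near the stop now, so I'll creep until the force rises.

```bash
python3 -m handwheel '[[[0,-1,0],[0,0,0],1],[[0,-2,0],[0,0,0],1],[[0,-3,0],[0,0,0],1],[[0,-4,0],[0,0,0],1],[[0,-5,0],[0,0,0],1],[[0,-6,0],[0,0,0],1],[[0,-6,0],[0,0,0],1],[[0,-6,0],[0,0,0],1]]'; python3 - <<'E'
from station import readout
print(readout.get_obs()["eef_pos"])
E
```

```text
t: 7.28
eef_pos: [0.4878, 0.1206, 0.0673]
tool_rot: [0.001, 1.0, 0.008, 0.0]
contact_force: [-3.3, -4.8, 10.8]
gripper_width: 0.103
[0.48781438 0.12057716 0.06730938]
```

```bash
python3 -m handwheel '[[[0,-1,0],[0,0,0],1],[[0,-2,0],[0,0,0],1],[[0,-3,0],[0,0,0],1],[[0,-4,0],[0,0,0],1],[[0,-4,0],[0,0,0],1],[[0,-4,0],[0,0,0],1]]'; python3 - <<'E'
from station import readout,viewer
from h import *
o=readout.get_obs();print(o["eef_pos"])
p=viewer.read_camera("top")
print([(np.round(d["rect"],1).tolist(),round(d["score"],2)) for d in viewer.search_frame(p,"dish")])
a=cv2.resize(p["frame"][200:365,235:455],(800,600),interpolation=cv2.INTER_CUBIC)
cv2.imwrite("pics/t2.png",a[:,:,::-1])
E
```

```text
t: 7.78
eef_pos: [0.4878, 0.1207, 0.0673]
tool_rot: [0.004, 1.0, 0.007, -0.0]
contact_force: [-2.2, -14.8, 15.5]
gripper_width: 0.098
[0.48778022 0.12065406 0.06728846]
[([314.0, 292.8, 52.2, 52.7], 0.97), ([178.8, 259.4, 38.7, 33.5], 0.19)]
```

View pics/t2.png

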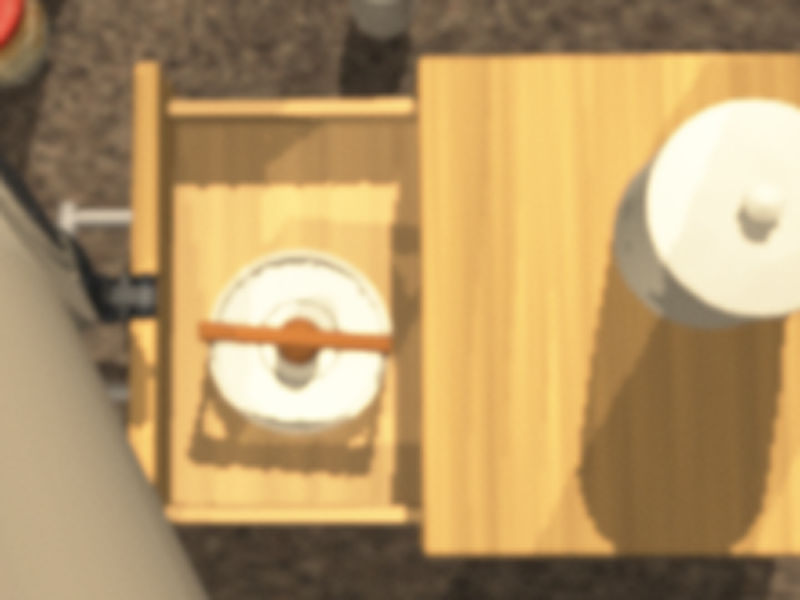

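The drawer is at its stop: 14.8 N of pull gives no more motion. The crop shows the dish with its bar from (200,331) to (390,343) and the ball under its middle. I'll relax, release and rise.

```bash
python3 -m handwheel '[[[0,2,0],[0,0,0],1],[[0,4,0],[0,0,0],1],[[0,5,0],[0,0,0],1],[[0,5,0],[0,0,0],0.5],[[0,5,0],[0,0,0],0.3],[[0,5,0],[0,0,0],0.3],[[0,5,0],[0,0,0],0.3],[[0,5,-15],[0,0,0],0.3],[[0,5,-40],[0,0,0],0.3],[[0,5,-80],[0,0,0],0.3],[[0,5,-120],[0,0,0],0],[[0,5,-150],[0,0,0],0],[[0,5,-150],[0,0,0],0],[[0,5,-150],[0,0,0],0]]'
python3 - <<'E'
from station import readout,viewer
from h import *
p=viewer.read_camera("top")
a=back(p,(290,291),.086);b=back(p,(342.3,294.3),.086);m=(a+b)/2
print("bar top cam",a,b,m,np.linalg.norm(a-b),np.degrees(np.arctan2(*(a-b)[1::-1])))
o=readout.get_obs();print(o["eef_pos"],cart(o),o["contact_force"])
print(delta(o,[m[0],m[1],.2],91))
w=viewer.read_camera("wrist")
M=R.from_quat(np.roll(o["tool_rot"],-1)).as_matrix();T=np.array(w["tool_from_camera"]);K=np.array([[w["fx"],0,w["cx"]],[0,w["fy"],w["cy"]],[0,0,1]])
np.savez("w2.npz",M=M,T=T,K=K,e=o["eef_pos"])
for t in("dish","ball_center"): print(t,[(np.round(d["rect"],1).tolist(),round(d["score"],2)) for d in viewer.search_frame(w,t)])
cv2.imwrite("pics/w2.png",w["frame"][:,:,::-1])
E
```

```text
t: 9.05
eef_pos: [0.4884, 0.1214, 0.218]
tool_rot: [-0.0, 1.0, 0.008, 0.002]
contact_force: [0.4, -0.5, -0.1]
gripper_width: 0.503
bar top cam [0.47254117 0.04127352 0.086     ] [ 0.46746505 -0.06840071  0.086     ] [ 0.47000311 -0.0135636   0.086     ] 0.1097916379267496 87.35003666074218
[0.48730131 0.12096365 0.21628923] (0.97, 0.04) [-0.81328026  0.60023395 -0.66875677]
([-19.6, 134.2, 16.3], [0.04, -0.02, -90.03])
dish [([509.3, 229.4, 186.4, 134.2], 0.56)]
ball_center [([492.6, 228.6, 40.3, 31.2], 0.89)]
```

View pics/w2.png

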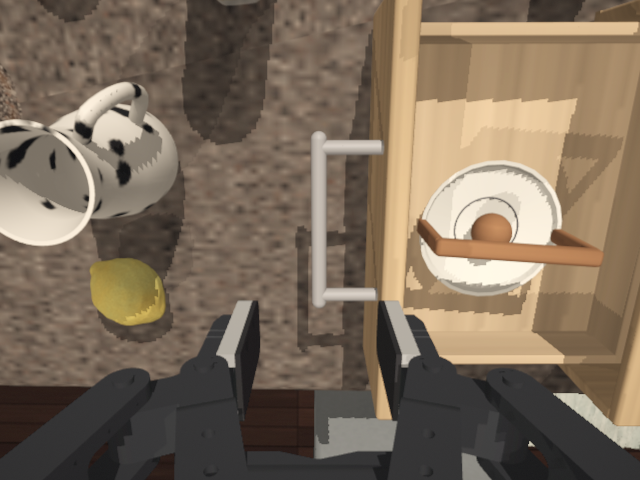

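The wrist picture shows the dish's bar from about (440,250) to (601,257), with the ball at (492,229) inside the ring. The jug at the left is well away.

```bash
python3 - <<'E'
from station import readout,viewer
from h import *
z=np.load("w2.npz");a=wback(z,(438,247),.088);b=wback(z,(601,257),.088)
print(a,b,(a+b)/2,np.linalg.norm(a-b),np.degrees(np.arctan2(*(a-b)[1::-1])), "ball",wback(z,(492.6,229),.039))
p=viewer.read_camera("top")
r=viewer.search_frame(p,"ball_center")
print([(np.round(d["rect"],1).tolist(),round(d["score"],2),back(p,d["rect"][:2],.039)) for d in r])
m=viewer.outline_of(p,"dish")[0];print(m["rect"],back(p,m["rect"][:2],.037))
o=readout.get_obs();print(o["eef_pos"],cart(o),np.round(o["q"],2));print(delta(o,[.469,-.0140,.2],87.6))
E
```

```text
[0.47458372 0.04135053 0.088     ] [ 0.46934937 -0.06780469  0.088     ] [ 0.47196655 -0.01322708  0.088     ] 0.10928065001486614 87.25458178515457 ball [ 0.47353303 -0.0139225   0.039     ]
[]
[315.9, 293.4, 53.5, 51.1] [ 0.47036022 -0.01091836  0.037     ]
[0.4867141  0.12096278 0.21513129] (0.98, 0.13) [ 0.08  0.25 -0.52  1.95  0.15  0.98 -2.06]
([-20.0, 134.6, 15.2], [-0.08, 0.12, -86.61])
```

```bash
python3 -m handwheel '[[[-1,8,0],[0,0,-3],0],[[-3,20,0],[0,0,-9],0],[[-5,32,0],[0,0,-16],0],[[-7,44,0],[0,0,-23],0],[[-9,56,0],[0,0,-30],0],[[-11,68,0],[0,0,-37],0],[[-12,80,0],[0,0,-44],0],[[-14,92,0],[0,0,-51],0],[[-15,104,4],[0,0,-58],0],[[-16,116,8],[0,0,-65],0],[[-17,126,12],[0,0,-72],0],[[-18,132,15],[0,0,-79],0],[[-18,134,15],[0,0,-84],0],[[-18,134,15],[0,0,-86.3],0],[[-18,134,15],[0,0,-86.3],0],[[-18,134,15],[0,0,-86.3],0],[[-18,134,15],[0,0,-86.3],0],[[-18,134,15],[0,0,-86.3],0]]'
python3 - <<'E'
from station import readout,viewer
from h import *
o=readout.get_obs();print(o["eef_pos"],cart(o),np.round(o["q"],2));print(delta(o,[.471,-.0134,.070],87.3))
w=viewer.read_camera("wrist")
M=R.from_quat(np.roll(o["tool_rot"],-1)).as_matrix();T=np.array(w["tool_from_camera"]);K=np.array([[w["fx"],0,w["cx"]],[0,w["fy"],w["cy"]],[0,0,1]])
np.savez("w3.npz",M=M,T=T,K=K,e=o["eef_pos"])
cv2.imwrite("pics/w3.png",w["frame"][:,:,::-1])
E
```

```text
t: 10.9
eef_pos: [0.4716, -0.013, 0.2012]
tool_rot: [-0.0, 0.724, 0.69, -0.0]
contact_force: [-0.4, 1.0, 0.1]
gripper_width: 0.495
[ 0.47159299 -0.01299682  0.20120846] (87.24, 0.01) [ 0.5   0.24 -0.68  2.02  0.19  0.94 -0.33]
([-0.4, -0.5, 131.2], [-0.01, -0.0, -0.06])
```

View pics/w3.png

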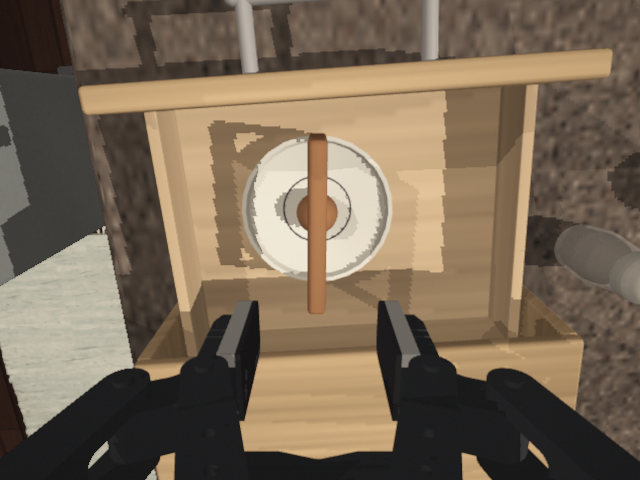

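The bar stands at column 317, midway between the fingers, running from (317,134) to (316,313). The ball is at (317,212), inside the ring. Before descending I'll check the bar's position along its length.

```bash
python3 - <<'E'
from station import readout
from h import *
z=np.load("w3.npz");a=wback(z,(317.5,135),.091);b=wback(z,(316.5,312),.089)
print(a,b,(a+b)/2,np.linalg.norm(a-b),np.degrees(np.arctan2(*(a-b)[1::-1])), "ball",wback(z,(317,212),.039))
E
```

```text
[0.47478167 0.04561267 0.091     ] [ 0.46866181 -0.0669034   0.089     ] [ 0.47172174 -0.01064537  0.09      ] 0.1127001190019846 86.88668978779667 ball [ 0.47152713 -0.01247234  0.039     ]
```

```bash
python3 -m handwheel '[[[0,0,20],[0,0,0],0],[[0,0,45],[0,0,0],0],[[0,0,70],[0,0,0],0],[[0,0,90],[0,0,0],0],[[0,0,105],[0,0,0],0],[[0,0,117],[0,0,0],0],[[0,0,125],[0,0,0],0],[[0,0,130],[0,0,0],0],[[0,0,131],[0,0,0],0],[[0,0,131],[0,0,0],0],[[0,0,131],[0,0,0],0]]'
python3 - <<'E'
from station import readout
from h import *
o=readout.get_obs();print(o["eef_pos"],cart(o),np.round(o["q"],2),np.round(o["contact_force"],1))
E
```

```text
t: 11.87
eef_pos: [0.4722, -0.0132, 0.071]
tool_rot: [0.0, 0.724, 0.69, 0.0]
contact_force: [0.2, -0.4, 0.5]
gripper_width: 0.497
[ 0.47222346 -0.01315872  0.07095606] (87.27, 0.07) [ 0.39  0.45 -0.59  2.13  0.4   0.67 -0.52] [ 0.2 -0.4  0.5]
```

```bash
python3 -m handwheel '[[[1,0,0],[0,0,0],0.2],[[1,0,0],[0,0,0],0.4],[[1,0,0],[0,0,0],0.55],[[1,0,0],[0,0,0],0.6],[[1,0,0],[0,0,0],0.65],[[1,0,0],[0,0,0],0.7],[[1,0,0],[0,0,0],0.75],[[1,0,0],[0,0,0],0.8],[[1,0,0],[0,0,0],0.9],[[1,0,0],[0,0,0],1],[[1,0,0],[0,0,0],1],[[1,0,0],[0,0,0],1],[[1,0,0],[0,0,0],1],[[1,0,0],[0,0,0],1]]' 60
python3 - <<'E'
from station import readout
from h import *
o=readout.get_obs();print(o["eef_pos"],cart(o),np.round(o["q"],2),np.round(o["contact_force"],1),o["torque"])
E
```

```text
t: 13.03
eef_pos: [0.4711, -0.0123, 0.0704]
tool_rot: [-0.0, 0.724, 0.69, -0.001]
contact_force: [-3.4, 0.5, 4.9]
gripper_width: 0.126
[ 0.47114069 -0.01229316  0.07036577] (87.27, 0.06) [ 0.38  0.45 -0.59  2.13  0.4   0.67 -0.52] [-3.4  0.5  4.9] [-0.04452311  0.70956334  0.02505918]
```

```bash
python3 -m handwheel '[[[0,0,-0.3],[0,0,0],1],[[0,0,-0.8],[0,0,0],1],[[0,0,-1.5],[0,0,0],1],[[0,0,-2.5],[0,0,0],1],[[0,0,-4],[0,0,0],1],[[0,0,-6],[0,0,0],1],[[0,0,-8.5],[0,0,0],1],[[0,0,-11.5],[0,0,0],1],[[0,0,-15],[0,0,0],1],[[0,0,-18.5],[0,0,0],1],[[0,0,-22],[0,0,0],1],[[0,0,-25.5],[0,0,0],1],[[0,0,-28.5],[0,0,0],1],[[0,0,-31],[0,0,0],1],[[0,0,-33],[0,0,0],1],[[0,0,-34.5],[0,0,0],1],[[0,0,-35.5],[0,0,0],1],[[0,0,-36],[0,0,0],1],[[0,0,-36],[0,0,0],1],[[0,0,-36],[0,0,0],1]]'
python3 - <<'E'
from station import readout,viewer
from h import *
o=readout.get_obs();print(o["eef_pos"],cart(o),np.round(o["contact_force"],1),np.round(o["torque"],2),o["gripper_width"])
w=viewer.read_camera("wrist");cv2.imwrite("pics/w4.png",w["frame"][:,:,::-1])
print([(np.round(d["rect"],1).tolist(),round(d["score"],2)) for t in("dish","ball_center") for d in viewer.search_frame(w,t)[:1]])
E
```

```text
t: 14.7
eef_pos: [0.4716, -0.0122, 0.1062]
tool_rot: [-0.0, 0.724, 0.69, -0.0]
contact_force: [0.1, -0.1, -3.4]
gripper_width: 0.123
[ 0.47158583 -0.01217877  0.10620734] (87.27, 0.01) [ 0.1 -0.1 -3.4] [0.03 0.04 0.03] 0.12327370840218518
[([317.3, 307.8, 248.6, 298.9], 0.79), ([318.1, 278.9, 67.1, 34.6], 0.94)]
```

View pics/w4.png

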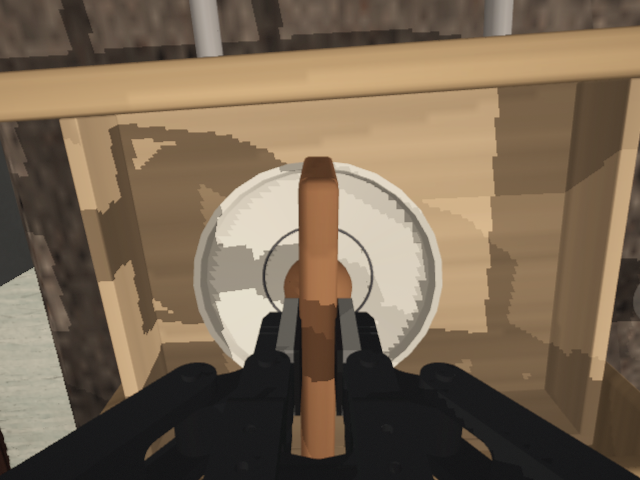

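The dish is off the drawer floor and level. The ball is at (318,279), inside the ring seen at columns 264–373. I'll lift on.

```bash
python3 -m handwheel '[[[0,0,-0.5],[0,0,0],1],[[0,0,-2],[0,0,0],1],[[0,0,-5],[0,0,0],1],[[0,0,-10],[0,0,0],1],[[0,0,-17],[0,0,0],1],[[0,0,-26],[0,0,0],1],[[0,0,-37],[0,0,0],1],[[0,0,-49],[0,0,0],1],[[0,0,-62],[0,0,0],1],[[0,0,-75],[0,0,0],1],[[0,0,-88],[0,0,0],1],[[0,0,-101],[0,0,0],1],[[0,0,-113],[0,0,0],1],[[0,0,-124],[0,0,0],1],[[0,0,-133],[0,0,0],1],[[0,0,-140],[0,0,0],1],[[0,0,-145],[0,0,0],1],[[0,0,-148],[0,0,0],1],[[0,0,-149.5],[0,0,0],1],[[0,0,-150],[0,0,0],1]]'
python3 -m handwheel '[[[0,0,0],[0,0,0],1],[[0,0,0],[0,0,0],1],[[0,0,0],[0,0,0],1],[[0,0,0],[0,0,0],1]]'
python3 - <<'E'
from station import readout,viewer
from h import *
o=readout.get_obs();print(o["eef_pos"],cart(o),np.round(o["q"],2),np.round(o["contact_force"],1),np.round(o["torque"],2),o["gripper_width"])
w=viewer.read_camera("wrist")
print([(np.round(d["rect"],1).tolist(),round(d["score"],2)) for t in("dish","ball_center") for d in viewer.search_frame(w,t)[:1]])
E
```

```text
t: 16.52
eef_pos: [0.4716, -0.0122, 0.2562]
tool_rot: [-0.0, 0.724, 0.69, -0.0]
contact_force: [0.3, 0.5, -2.5]
gripper_width: 0.126
t: 16.85
eef_pos: [0.4715, -0.0122, 0.256]
tool_rot: [-0.0, 0.724, 0.69, -0.0]
contact_force: [-0.8, 0.3, -2.9]
gripper_width: 0.124
[ 0.47150373 -0.01216132  0.25600188] (87.27, 0.04) [ 0.53  0.18 -0.7   1.96  0.13  1.05 -0.28] [-0.8  0.3 -2.9] [ 0.01 -0.03  0.02] 0.12439800417249562
[([316.4, 305.1, 249.9, 303.6], 0.74), ([317.0, 279.6, 64.7, 36.4], 0.65)]
```

```bash
python3 -m handwheel '[[[0,0,0],[0,0,0.1],1],[[0,0,0],[0,0,0.3],1],[[0,0,0],[0,0,0.65],1],[[0,0,0],[0,0,1.15],1],[[0,0,0],[0,0,1.85],1],[[0,0,0],[0,0,2.75],1],[[0,0,0],[0,0,3.85],1],[[0,0,0],[0,0,5.15],1],[[0,0,0],[0,0,6.65],1],[[0,0,0],[0,0,8.35],1],[[0,0,0],[0,0,10.15],1],[[0,0,0],[0,0,12.05],1],[[0,0,0],[0,0,14.05],1],[[0,0,0],[0,0,16.05],1],[[0,0,0],[0,0,18.05],1],[[0,0,0],[0,0,20.05],1],[[0,0,0],[0,0,22.05],1],[[0,0,0],[0,0,24.05],1],[[0,0,0],[0,0,26.05],1],[[0,0,0],[0,0,28.05],1]]'
python3 -m handwheel '[[[0,0,0],[0,0,2],1],[[0,0,0],[0,0,4],1],[[0,0,0],[0,0,6],1],[[0,0,0],[0,0,8],1],[[0,0,0],[0,0,10],1],[[0,0,0],[0,0,12],1],[[0,0,0],[0,0,14],1],[[0,0,0],[0,0,16],1],[[0,0,0],[0,0,18],1],[[0,0,0],[0,0,20],1],[[0,0,0],[0,0,22],1],[[0,0,0],[0,0,24],1],[[0,0,0],[0,0,26],1],[[0,0,0],[0,0,28],1],[[0,0,0],[0,0,30],1]]'
```

```text
t: 18.67
eef_pos: [0.4717, -0.0122, 0.2563]
tool_rot: [0.0, 0.87, 0.493, 0.0]
contact_force: [0.2, 1.0, -2.9]
gripper_width: 0.123
t: 19.92
eef_pos: [0.4717, -0.0122, 0.2563]
tool_rot: [-0.0, 0.968, 0.251, -0.0]
contact_force: [0.1, 0.3, -2.4]
gripper_width: 0.126
```

```bash
python3 -m handwheel '[[[0,0,0],[0,0,2],1],[[0,0,0],[0,0,4],1],[[0,0,0],[0,0,6],1],[[0,0,0],[0,0,8],1],[[0,0,0],[0,0,10],1],[[0,0,0],[0,0,12],1],[[0,0,0],[0,0,14],1],[[0,0,0],[0,0,16],1],[[0,0,0],[0,0,17.9],1],[[0,0,0],[0,0,19.7],1],[[0,0,0],[0,0,21.4],1],[[0,0,0],[0,0,22.9],1],[[0,0,0],[0,0,24.2],1],[[0,0,0],[0,0,25.3],1],[[0,0,0],[0,0,26.2],1],[[0,0,0],[0,0,26.9],1],[[0,0,0],[0,0,27.4],1],[[0,0,0],[0,0,27.75],1],[[0,0,0],[0,0,27.95],1],[[0,0,0],[0,0,28.05],1]]'
python3 -m handwheel '[[[0,0,0],[0,0,0],1],[[0,0,0],[0,0,0],1],[[0,0,0],[0,0,0],1],[[0,0,0],[0,0,0],1],[[0,0,0],[0,0,0],1],[[0,0,0],[0,0,0],1]]'
python3 - <<'E'
from station import readout,viewer
from h import *
o=readout.get_obs();print(o["eef_pos"],cart(o),np.round(o["q"],2),np.round(o["contact_force"],1),np.round(o["torque"],2),np.abs(o["joint_vel"]).max())
w=viewer.read_camera("wrist");s=viewer.read_camera("scene")
for n,p in(("w",w),("s",s)):print(n,[(t,np.round(d["rect"],1).tolist(),round(d["score"],2)) for t in("dish","ball_center","honey_jar","salt_shaker","spotted_jug","tea_canister") for d in viewer.search_frame(p,t)[:1]])
a=np.hstack([w["frame"][120:480,100:540],s["frame"][120:480,180:540]])
cv2.imwrite("pics/fin.png",a[:,:,::-1])
E
```

```text
t: 21.58
eef_pos: [0.4717, -0.0122, 0.2563]
tool_rot: [0.0, 1.0, 0.01, 0.0]
contact_force: [0.1, -0.1, -3.5]
gripper_width: 0.121
t: 22.08
eef_pos: [0.4717, -0.0122, 0.2563]
tool_rot: [-0.0, 1.0, 0.01, -0.0]
contact_force: [-0.3, -0.7, -3.7]
gripper_width: 0.127
[ 0.47167445 -0.01217729  0.25629793] (1.17, 0.0) [ 0.38  0.15 -0.53  1.96  0.09  1.05 -1.74] [-0.3 -0.7 -3.7] [-0.01 -0.01  0.01] 0.0029086461262545944
w [('dish', [317.5, 306.9, 245.2, 301.9], 0.81), ('ball_center', [317.8, 280.9, 67.3, 36.1], 0.77), ('honey_jar', [317.9, 308.1, 250.5, 303.5], 0.55), ('spotted_jug', [20.5, 129.0, 33.2, 92.2], 0.61), ('tea_canister', [618.4, 142.7, 42.4, 139.0], 0.82)]
s [('ball_center', [347.2, 230.8, 12.1, 15.3], 0.5), ('honey_jar', [224.7, 265.2, 32.0, 50.8], 0.94), ('salt_shaker', [314.5, 219.5, 17.7, 32.0], 0.93), ('spotted_jug', [206.4, 319.4, 50.1, 70.1], 0.91)]
```

View pics/fin.png

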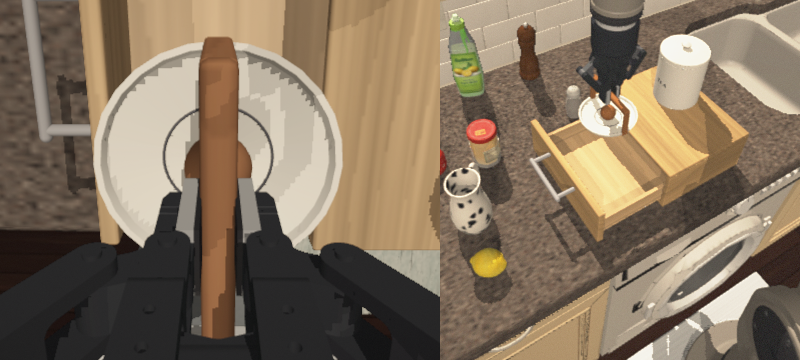

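The picture shows the dish held level above the open drawer. The bar runs parallel to the drawer front, the ball sits mid-ring at (218,160) in the crop, and the bystanders stand where they were. I'll hand in.

```bash
python3 -c "
from station import bot,readout
print(bot.hand_in()); print(readout.get_obs()['t'])"
```

```text
the job is handed in; nothing more can be done
None
the job is handed in; nothing more can be done
```

I pulled the drawer out to its stop, lifted the dish straight up by its bar and turned it a quarter turn in the air. I handed in at about t = 22 s while still holding it.

**Last checks**
- **Drawer:** it stopped moving at about 15 N of pull and still looks fully open in the last picture.
- **Height:** the TCP was at z = 0.256 m, which puts the dish's underside at about 0.20 m, roughly 90 mm above the box top.
- **Level and steady:** the tool's tilt was 0.0° and joint speeds were near zero.
- **Crosswise:** the tool's yaw was 1.2°. My estimates of the drawer front's angle ranged from 1.0° to 1.5°, so the bar is parallel within about half a degree.
- **Ball:** it sits in the middle of the ring, as it did before the turn.
- **Bystanders:** the honey jar, salt shaker and jug were found within about 2 px of their starting places in the scene picture. The finder missed the canister there, but it looks unmoved in the picture.

The finder also reported a "honey jar" on the dish in the wrist view. That was a false hit and I ignored it.

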